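# Hook the battery jar off the back of the hall console and feed it two used cells

## Task

Take the brass hook by its wooden handle, reach it behind the white battery jar at the far side of the hall table and drag the jar towards you until its whole foot stands on the round cork mat; until it is there, touch the jar with the hook only, and keep it upright. Then lay the hook down on the table and drop the two used batteries, one after the other, through the neck of the jar. Leave the jar upright on the mat, and do not disturb the candle or the spectacle case.

Things in the scene. Friction and masses are not known exactly. Their poses are not given: they have to be found in the camera images.
- hook_grip (a point): Centre of the hook's handle, the place to hold it: light wood bar 140 mm long (x), 24 wide (y), 30 high (z); it lies flat on the table, this point 15 mm up. Axes: x along the handle to the brass crook, y to the side on which the crook lies, z up. The tool weighs 180 g and balances within the handle. Its rod, 10 mm thick, leaves the handle's front end along x at this height.
- jar_foot (a point): Centre of the underside of the battery jar, z up. Open round white glazed jar, about 0.6 kg, loose on the table: foot 72 mm across, body 84 mm across from 8 to 98 mm up, shoulder to 114 mm, then a straight neck 56 mm outside, 48 mm inside, up to 134 mm. Wall 4 mm, inner floor 6 mm up. It starts at the far side, hard for the arm to reach.
- jar_mouth (a point): Centre of the mouth of the jar's neck, 134 mm above its foot; opening 48 mm across. z points up out of it.
- jar: The battery jar itself; the origin is the centre of its underside, z up its axis. Sizes as under jar_foot.
- mat_centre (a point): Centre of the thin round cork mat, 220 mm across and 1 mm thick, fixed flat on the table (the jar slides onto it without a step).
- cell_a_centre (a point): Centre of a used battery, blue with a black upper end and a small steel contact on top: upright cylinder 26 mm in diameter, 50 mm high, 66 g, standing on the table; the point is 25 mm above its foot, z up along the battery.
- cell_b_centre (a point): Centre of the other used battery, orange with a black upper end, otherwise the same: 26 mm in diameter, 50 mm high, point 25 mm above its foot.
- candle: Bystander: amber glass candle, 72 mm across and 70 mm high; origin at the centre of its underside. To be left alone.
- glasses_case: Bystander: black spectacle case with a brass band, 62 x 160 x 42 mm; origin at the centre of its underside. To be left alone.
- hook: The same hook; origin 15 mm below hook_grip, same axes. Rod centre line in hook_grip's frame (x, y in mm, all at z = 0): straight from (70, 0) to (198, 0), then (225, 27), (225, 79) and the free tip (198, 106): a flat crook open towards the handle's side. Pulled home in it, the jar's body has its axis near (178, 53).
Mind the look-alikes: they are no part of the job. Of the things that look like the jar, the largest one is meant.

How it is judged (in metres and radians):
On the way, in this order (a step that is already met when the one before it is completed fails the run):
1. the jar has been dragged onto the mat and stands there upright (horizontal distance between jar_foot and mat_centre below 0.075 m and angle between jar_foot's own z axis and vertical below 0.1 rad and height (world z) of jar_foot below 0.01 m), for 0.2 s.
2. the hook lies released on the table (height (world z) of hook_grip below 0.03 m and contact force between the fingers and hook below 0.1 N and linear speed of hook below 0.02 m/s), for 0.2 s.
3. one battery, and only one, is inside the jar ((((z of cell_a_centre in the frame of jar between 0 and 0.095 m and horizontal distance between cell_a_centre and jar_foot below 0.04 m) and not (z of cell_b_centre in the frame of jar between 0 and 0.095 m and horizontal distance between cell_b_centre and jar_foot below 0.04 m)) or ((z of cell_b_centre in the frame of jar between 0 and 0.095 m and horizontal distance between cell_b_centre and jar_foot below 0.04 m) and not (z of cell_a_centre in the frame of jar between 0 and 0.095 m and horizontal distance between cell_a_centre and jar_foot below 0.04 m)))), for 0.2 s.
At the end, for the whole second after the job is handed in: Jar upright (0.1 rad) and at rest on the table, foot within 75 mm of the mat centre; both batteries inside it, centres less than 95 mm above its foot and within 40 mm of its axis; hook at rest on the table (hook_grip less than 30 mm high) (all of step 1 and z of cell_a_centre in the frame of jar between 0 and 0.095 m and horizontal distance between each of cell_a_centre, cell_b_centre and jar_foot below 0.04 m and z of cell_b_centre in the frame of jar between 0 and 0.095 m and linear speed of each of jar, hook below 0.02 m/s and height (world z) of hook_grip between 0 and 0.03 m); the robot touches nothing.
It fails at once if the gripper or arm touches the jar (over 1 N) before it has come to the mat (centres more than 100 mm apart) (horizontal distance between jar_foot and mat_centre above 0.1 m and contact force between any of the fingers, the arm and jar above 1 N).
It fails at once if the jar is tipped by more than 0.5 rad or lifted more than 30 mm (angle between jar_foot's own z axis and vertical above 0.5 rad or height (world z) of jar_foot above 0.03 m).
It fails at once if the candle is moved by more than 30 mm (distance of candle from where it was at the start of the episode above 0.03 m).
It fails at once if the spectacle case is moved by more than 30 mm (distance of glasses_case from where it was at the start of the episode above 0.03 m).
It also fails if it takes over 72 s, if anything falls off the work surface, if the arm or the gripper's body presses on something with over 40 N, if the wrist force passes 120 N, or if a joint passes its speed limit or range.

## Robot

A 6-joint arm with a two-finger parallel gripper is mounted at the origin on the work surface. World frame = base frame: x ahead of the robot, y to its left, z up, the work surface at z = 0. Lengths are in mm, angles in rad, forces in N, time in s.
With the tool pointing down it reaches from about 300 to 750 mm from the base axis. Payload 8.5 kg.
Tool frame: the origin (TCP) lies on the centre line of the jaws, within the pads' length; the fingertips stand 22 mm ahead of it and the grasp point (between the pads) lies 3 mm ahead of it; z points along the fingers, y is the line along which they close (so a half turn about z gives the same grasp; the last joint's range is limited). The gripper opens to 88 mm and grips with 3 to 60 N. Pads are 18 mm wide; open, the fingers measure 123 mm over their backs; the gripper's body (75 mm by 187 mm) begins 45 mm behind the grasp point.
Start: joints at [0.93, 0.381, 1.297, -0, 1.464, -0.215], TCP at [227.167, 500.875, 224.748] pointing down, gripper open.
Joint ranges: [-3.11, 3.11], [-0.89, 2.33], [0.22, 2.48], [-1.42, 4.56], [0.17, 2.85], [-2.88, 2.88]. Speed limits (rad/s): [2.39, 2.39, 3.14, 3.14, 3.14, 3.14].

## Interface

Orientations are given as a rotation vector (axis times angle).
In Python, from cell import * gives the robot as it stands. The module is installed in compiled form; this text tells all that it offers.
- The arm moves only by the shell command python3 -m crank 'ROWS' [FORCE]. ROWS is JSON, a list of rows, each a list of 7 numbers: the turn, a rotation vector about the world's x, y, z in rad, then the shift along the world's x, y, z in m, then the gripper's target within -1 to 1 (fully open at 1, half-way at 0, shut at -1). A call has exactly 8 rows; each row is the pose to reach, as a shift and turn from the pose commanded when the call began; what a row does not reach only later rows make up. A row lasts 1/10 s, in which the tool goes at most 50 mm and 8.59 degrees, less where a joint would pass 70% of its speed; a pose out of reach is approached as far as the arm can. A call with a gripper value outside its range is refused whole. The fingers move at their own pace and stop on an object; FORCE is the grip in N (left out, the last holds). Time passes only in rows, so rows that repeat a pose let the fingers close, or fill a call up. It gives the time, the measured TCP pose, the force, the opening and the grip force at its end, in the units of the state.
- observe(): the state, without advancing time (a new reading comes with each control period).
- snapshot(name): name is "scene" or "top" or "wrist"; returns the picture (480x640x3 uint8, red, green, blue); there is no depth.
- camera_model(name): a dict with "fx", "fy", "cx", "cy" (pixels), "k1" (the pictures are not rectified: a ray, as slopes to the right and down, at radius r is drawn at 1 + k1 r^2 times it, then the intrinsics apply), "pose" (4x4, takes a point from camera to world coordinates). Camera axes: x right, y down, z forward; pixel columns grow to the right and rows downward; lengths in mm; the calibration is good to about 2 mm. A picture is of the moment at which its call begins: read the wrist's pose just before it. camera_model takes no time and is no camera call; for the wrist camera it gives the pose at the moment of the call.
- hand_in(): hands the job in; it is judged then, once.
The state is a dict: "time_s": time; "joints": joint angles; "joint_velocities": joint speeds; "tau": joint torques, N m; "ee_pos": TCP position; "tcp_rot": TCP orientation; "contact_force": force on the tool from outside, world axes, zero at the start; "wrist_torque": the same for the moment, N m; "gripper_width": opening from 0.0 (shut) to 1.0 (fully open); "grip_force": force on a finger pad.
Only numpy, scipy, OpenCV 4.12 (cv2) and the standard library are available. Lean on these libraries where they do the work, as an engineer would, in place of code of your own. Each camera call takes 0.05 s, during which the arm holds its last target. There are 200 camera calls.

## Working session

There is one attempt and no reset: what is moved stays moved. The work goes in short steps, Python scripts to look and compute and a shell command to move; the robot and the scene stay as the last step left them, time stands still between calls to the robot, and variables do not carry over. Pictures are saved under pics/ and viewed, at most 10 in all, crops included, and the job is handed in when it is done.

```bash
mkdir -p pics
python3 - <<'E'
from cell import *
import cv2
for n in ("scene","top"):
    cv2.imwrite(f"pics/{n}0.png",snapshot(n)[:,:,::-1])
    c=camera_model(n);print(n,c)
print(observe())
E
```

```text
scene {'fx': 516.3811743514153, 'fy': 516.3811743514153, 'cx': 326.14101804737754, 'cy': 235.38205556037235, 'k1': -0.1338713719630624, 'pose': array([[-4.66004909e-01,  7.52440079e-01, -4.65481849e-01,
         1.19961643e+03],
       [ 8.84770850e-01,  3.93639670e-01, -2.49456116e-01,
         1.90948612e+02],
       [-4.46865781e-03, -5.28092546e-01, -8.49175067e-01,
         1.18177632e+03],
       [ 0.00000000e+00,  0.00000000e+00,  0.00000000e+00,
         1.00000000e+00]])}
top {'fx': 601.7954533175127, 'fy': 601.7954533175127, 'cx': 317.96647310129936, 'cy': 234.1946316450116, 'k1': 0.01625144929088152, 'pose': array([[ 1.36425080e-02, -9.99193903e-01,  3.77548139e-02,
         5.44740790e+02],
       [-9.99859482e-01, -1.32642744e-02,  1.02505840e-02,
        -1.40846868e+02],
       [-9.74153079e-03, -3.78893524e-02, -9.99234457e-01,
         1.83981895e+03],
       [ 0.00000000e+00,  0.00000000e+00,  0.00000000e+00,
         1.00000000e+00]])}
{'time_s': 0.1, 'joints': array([ 9.29645364e-01,  3.81137652e-01,  1.29812403e+00, -1.29344080e-06,
        1.46359591e+00, -2.15337998e-01]), 'joint_velocities': array([-0.00270923, -0.00108461, -0.00308913,  0.00124053, -0.00024992,
       -0.00058071]), 'tau': array([ 2.98490922e-03, -4.38650465e+01, -2.24913239e+01,  7.13968487e-02,
        3.41557455e-02, -1.85129659e-05]), 'ee_pos': array([227.05012077, 500.66926892, 224.21522688]), 'tcp_rot': array([-6.63712622e-01, -3.07014556e+00,  1.80806918e-03]), 'contact_force': array([ 0.34051842, -0.42672732, -0.34679062]), 'wrist_torque': array([ 0.05586052, -0.02885592, -0.0116205 ]), 'grip_force': 0.0, 'gripper_width': 1.0009642761037962}
```

View pics/top0.png

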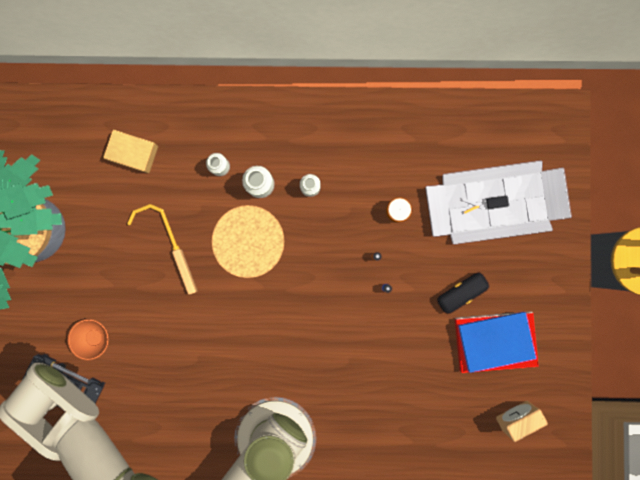

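View pics/scene0.png

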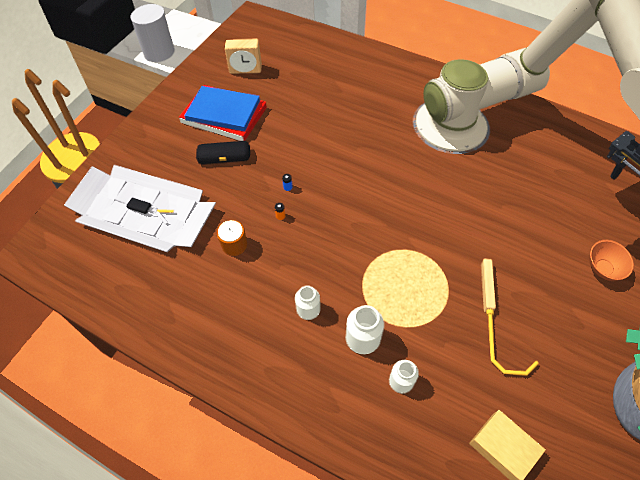

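Top view: the big jar's mouth is near (258,181), with decoy jars at (217,164) and (310,185). The mat is at (248,241), the hook handle at (184,272) with its crook to (130,223), the batteries at (376,256) and (387,288), the candle at (399,209) and the case at (463,292). I'll measure these next.

```bash
cat > h.py <<'E'
import numpy as np, cv2
from cell import *
def ray(c,u,v):
    K=np.array([[c['fx'],0,c['cx']],[0,c['fy'],c['cy']],[0,0,1.]])
    d=np.array([(u-c['cx'])/c['fx'],(v-c['cy'])/c['fy']]); s=d.copy()
    for _ in range(20): s=d/(1+c['k1']*(s@s))
    P=c['pose']; r=P[:3,:3]@np.array([s[0],s[1],1]); return P[:3,3],r
def onz(c,u,v,z):
    o,r=ray(c,u,v); return (o+r*(z-o[2])/r[2])[:2]
def proj(c,p):
    P=c['pose']; q=P[:3,:3].T@(np.asarray(p,float)-P[:3,3]); s=q[:2]/q[2]; s=s*(1+c['k1']*(s@s))
    return np.array([c['fx']*s[0]+c['cx'],c['fy']*s[1]+c['cy']])
def blobs(m,amin=15):
    n,l,st,ce=cv2.connectedComponentsWithStats(m.astype(np.uint8))
    return [(st[i][4],ce[i].round(1),st[i][:4],l==i) for i in range(1,n) if st[i][4]>=amin]
E
python3 - <<'E'
from h import *
im=cv2.imread('pics/top0.png');hsv=cv2.cvtColor(im,cv2.COLOR_BGR2HSV);c=camera_model('top')
H,S,V=[hsv[...,i].astype(int) for i in range(3)]
for p in [(258,178),(258,190),(248,241),(184,272),(170,235),(376,256),(387,288),(380,256),(399,209),(300,300)]: print(p,hsv[p[1],p[0]])
yel=(H>14)&(H<32)&(V>150)&(S>70)
for a,ce,b,m in blobs(yel,40):
    print('yel',a,ce,b,onz(c,*ce,1).round(1))
wh=(S<60)&(V>130)
for a,ce,b,m in blobs(wh,40):
    if 100<ce[0]<420 and ce[1]>100: print('wh',a,ce,b,onz(c,*ce,134).round(1))
dk=(V<60)
for a,ce,b,m in blobs(dk,10):
    if 340<ce[0]<500 and 200<ce[1]<320: print('dk',a,ce,b,onz(c,*ce,50).round(1))
E
python3 - <<'E'
import cv2
im=cv2.imread('pics/top0.png')
a=cv2.resize(im[130:310,110:330],None,fx=3.5,fy=3.3,interpolation=cv2.INTER_CUBIC)
cv2.imwrite('pics/crop1.png',a)
E
```

```text
(258, 178) [ 34  23 191]
(258, 190) [ 30  14 237]
(248, 241) [ 20 126 247]
(184, 272) [ 20 115 249]
(170, 235) [ 22 187 252]
(376, 256) [120   4 194]
(387, 288) [135   3 204]
(380, 256) [168  18  70]
(399, 209) [ 30   8 246]
(300, 300) [ 11 171 128]
yel 1483 [130.4 150.6] [104 129  54  44] [864.  458.8]
yel 818 [170.8 247.6] [127 204  70  90] [567.2 327.7]
yel 4073 [247.5 241.1] [212 205  72  73] [590.2  93.3]
yel 42 [470.9 209. ] [464 206  15   8] [ 697.4 -587.7]
yel 171 [632.4 234.8] [622 227  18  14] [  625.  -1074.4]
yel 474 [ 35.3 241.2] [ 17 230  34  25] [581.3 742.6]
yel 615 [626.2 256.4] [613 244  27  26] [  559.4 -1055.5]
yel 296 [630.4 282.1] [618 270  22  25] [  482.  -1067.5]
yel 677 [526.4 425. ] [507 409  40  32] [  49.6 -755.3]
wh 378 [217.7 163.9] [207 153  23  23] [806.  165.3]
wh 751 [258.1 181.2] [243 166  31  32] [758.   49.2]
wh 349 [310.  184.6] [300 174  20  22] [750.1 -98.8]
wh 362 [399.4 209. ] [389 199  22  21] [ 683.8 -353.4]
wh 2168 [280.9 428.1] [238 398  78  74] [ 64.7 -27. ]
wh 185 [239.1 474.6] [228 466  24  14] [-64.9  87.5]
dk 105 [494.7 201.2] [487 197  20  11] [ 717.4 -646. ]
dk 933 [461.2 293.1] [437 273  51  40] [ 443.8 -548.2]
```

View pics/crop1.png

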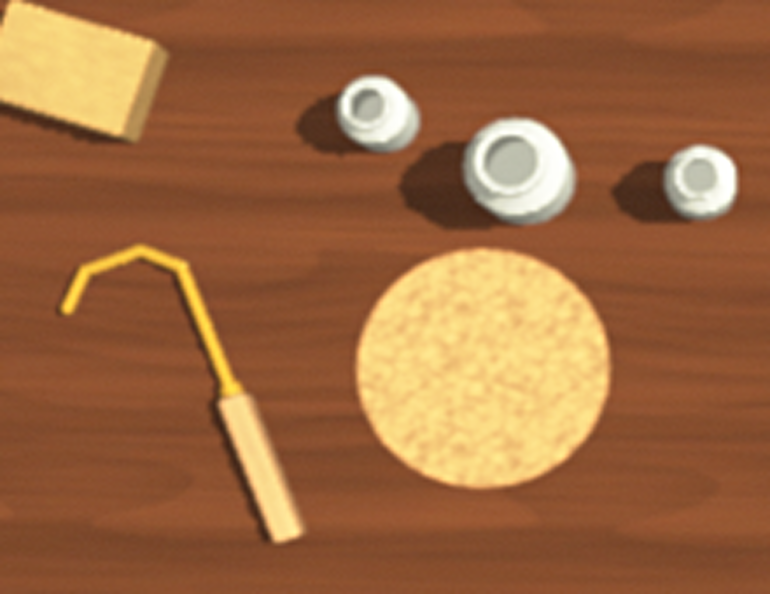

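The crop shows the jar's mouth at about (256,178.5) in full-image pixels. The handle ends are at (177.4,250.3) and (192.3,292.7). The rod's corners are at (162.6,210.6), (150.6,205.8) and (134.3,211.8), with the tip at (129.1,224).

Run:
```python
from h import *
c=camera_model('top')
print('jar mouth',onz(c,256,178.5,134).round(1),'blob@70',onz(c,258.1,181.2,75).round(1))
px=[(192.3,292.7,30,-70,0),(177.4,250.3,30,70,0),(162.6,210.6,18,198,0),(150.6,205.8,18,225,27),(134.3,211.8,18,225,79),(129.1,224,18,198,106)]
W=np.array([onz(c,u,v,z) for u,v,z,_,_ in px]);L=np.array([[a,b] for *_,a,b in px],float)
print(W.round(1))
Lc=L-L.mean(0);Wc=W-W.mean(0);Hm=Lc.T@Wc
th=np.arctan2(Hm[0,1]-Hm[1,0],Hm[0,0]+Hm[1,1]);R=np.array([[np.cos(th),-np.sin(th)],[np.sin(th),np.cos(th)]])
t=W.mean(0)-R@L.mean(0);print('hook yaw',np.degrees(th),'grip',t.round(1),'res',(W-(L@R.T+t)).round(1).tolist())
# cells: scene view colours
im=cv2.imread('pics/scene0.png');hsv=cv2.cvtColor(im,cv2.COLOR_BGR2HSV);cs=camera_model('scene')
H,S,V=[hsv[...,i].astype(int) for i in range(3)]
sub=np.zeros(H.shape,bool);sub[165:230,265:305]=1
for n,m in(('blue',(H>100)&(H<130)&(S>150)&sub),('or',(H<12)&(S>200)&(V>170)&sub)):
  for b in blobs(m,8): print(n,b[0],b[1],onz(cs,*b[1],19).round(1))
for p in[(376,256.5),(387,288)]: print(onz(c,*p,51).round(1))
o=observe();ee=o['ee_pos'];print('ee',ee.round(1))
```

```text
jar mouth [765.6  55.3] blob@70 [765.3  55.8]
[[432.4 252.6]
 [559.  300.3]
 [679.  350.9]
 [693.2 387.7]
 [674.3 436.8]
 [636.9 451.6]]
hook yaw 22.339915424197184 grip [495.5 277. ] res [[1.6, 2.2], [-1.2, -3.4], [0.4, -1.4], [-0.1, 0.2], [0.7, 1.2], [-1.4, 1.3]]
blue 69 [287.4 185.5] [ 466.  -325.2]
[ 548.4 -295.6]
[ 455.7 -329. ]
ee [227.1 500.7 224.2]
```

```bash
python3 -m crank '[[0,0,0.1,0.03,-0.025,-0.005,1],[0,0,0.22,0.07,-0.06,-0.015,1],[0,0,0.35,0.11,-0.095,-0.03,1],[0,0,0.48,0.15,-0.13,-0.045,1],[0,0,0.6,0.19,-0.165,-0.055,1],[0,0,0.72,0.23,-0.195,-0.065,1],[0,0,0.815,0.268,-0.224,-0.075,1],[0,0,0.815,0.268,-0.224,-0.075,1]]'
python3 - <<'E'
from h import *
c=camera_model('wrist');im=snapshot('wrist')[:,:,::-1];cv2.imwrite('pics/w1.png',im)
print(c);print(observe()['ee_pos'],observe()['tcp_rot'])
print(proj(c,[495.5,277,30]))
E
```

```text
time_s: 0.9
ee_pos: [497.6, 274.0, 148.3]
tcp_rot: [0.605, -3.081, 0.001]
contact_force: [-0.5, 0.4, -0.1]
gripper_width: 0.999
grip_force: 0.0
{'fx': 416.96979768383943, 'fy': 416.96979768383943, 'cx': 326.85045282613083, 'cy': 245.4093121523974, 'k1': 0.020071982239856814, 'pose': array([[-3.78148592e-01,  8.93103372e-01,  2.43659618e-01,
         4.34621267e+02],
       [ 9.25744720e-01,  3.64645684e-01,  1.00151073e-01,
         2.48458171e+02],
       [ 5.95832901e-04,  2.63438593e-01, -9.64675983e-01,
         3.07111701e+02],
       [ 0.00000000e+00,  0.00000000e+00,  0.00000000e+00,
         1.00000000e+00]])}
[498.28698557 273.54173664 148.02048493] [ 5.99952642e-01 -3.08224520e+00  1.57145729e-03]
[331.58491502 233.37866414]
```

View pics/w1.png

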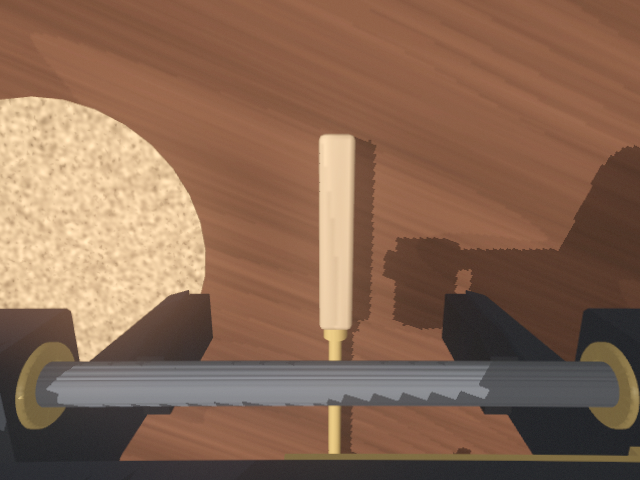

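The handle is seen cleanly. Its top face runs from (337,135) at the rear to (336,329) at the front, along the tool's x axis.

Run:
```python
from h import *
c=camera_model('wrist')
a=onz(c,337,136,30);b=onz(c,336,329,30);print(a,b,(a+b)/2,np.degrees(np.arctan2(*(b-a)[::-1])),np.linalg.norm(b-a))
R=cv2.Rodrigues(observe()['tcp_rot'])[0];print(R.round(3),np.degrees(np.arctan2(R[1,1],R[0,1])))
```

```text
[435.37883411 255.46351092] [561.18492731 306.51604073] [498.28188071 280.98977583] 22.087477332502864 135.77015094183415
[[-0.927 -0.375 -0.001]
 [-0.375  0.927 -0.001]
 [ 0.002 -0.001 -1.   ]] 112.02958200183461
```

```bash
python3 -m crank '[[0,0,0,-0.001,0.006,-0.02,1],[0,0,0,-0.001,0.006,-0.05,1],[0,0,0,-0.001,0.006,-0.08,1],[0,0,0,-0.001,0.006,-0.105,1],[0,0,0,-0.001,0.006,-0.12,1],[0,0,0,-0.001,0.006,-0.12,1],[0,0,0,-0.001,0.006,-0.12,-1],[0,0,0,-0.001,0.006,-0.12,-1]]' 50 
python3 -m crank '[[0,0,0,0,0,0,-1],[0,0,0,0,0,0,-1],[0,0,0,0,0,0,-1],[0,0,0,0,0,0,-1],[0,0,0,0,0,0.01,-1],[0,0,0,0,0,0.03,-1],[0,0,0,0,0,0.05,-1],[0,0,0,0,0,0.05,-1]]' 50
```

```text
time_s: 1.75
ee_pos: [494.4, 283.4, 30.9]
tcp_rot: [-0.607, 3.08, 0.0]
contact_force: [0.3, 0.3, 0.1]
gripper_width: 0.842
grip_force: 0.0
time_s: 2.55
ee_pos: [495.4, 283.3, 82.6]
tcp_rot: [-0.606, 3.077, 0.001]
contact_force: [-0.4, -0.2, 0.4]
gripper_width: 0.117
grip_force: 0.0
```

The fingers close slowly, so the lift started too early. I'll reopen and look.

```bash
python3 -m crank '[[0,0,0,0,0,0.05,1],[0,0,0,0,0,0.065,1],[0,0,0,0,0,0.065,1],[0,0,0,0,0,0.065,1],[0,0,0,0,0,0.065,1],[0,0,0,0,0,0.065,1],[0,0,0,0,0,0.065,1],[0,0,0,0,0,0.065,1]]' 50
python3 - <<'E'
from h import *
c=camera_model('wrist');im=snapshot('wrist')[:,:,::-1];cv2.imwrite('pics/w2.png',im)
hsv=cv2.cvtColor(im,cv2.COLOR_BGR2HSV);H,S,V=[hsv[...,i].astype(int) for i in range(3)]
print(observe()['ee_pos'],observe()['tcp_rot'])
m=(H>8)&(H<25)&(V>195)&(S<110);m[:, :230]=0;m[350:]=0
for a,ce,b,mm in blobs(m,300):
    pts=np.argwhere(mm)[:,::-1];r=cv2.minAreaRect(pts.astype(np.float32));print(a,ce,b,r,onz(c,*r[0],30))
    for p in cv2.boxPoints(r): print(p,onz(c,*p,30))
E
```

```text
time_s: 3.35
ee_pos: [494.1, 282.8, 144.3]
tcp_rot: [0.607, -3.082, 0.0]
contact_force: [-0.1, -0.1, 0.5]
gripper_width: 0.819
grip_force: 0.0
[494.09172953 282.85938302 144.42838065] [ 6.07415251e-01 -3.08177934e+00  9.97464776e-05]
6482 [320.9 232.1] [304 134  35 216] ((321.0, 241.5), (215.0, 34.0), 90.0) [499.09792532 281.02323169]
[304. 134.] [438.09179813 244.69030542]
[338. 134.] [429.94058712 264.56271525]
[338. 349.] [569.36122215 322.88131061]
[304. 349.] [578.72729551 299.98927141]
```

```bash
python3 -m crank '[[0,0,0,0.003,-0.002,-0.03,0],[0,0,0,0.003,-0.002,-0.06,0],[0,0,0,0.003,-0.002,-0.09,0],[0,0,0,0.003,-0.002,-0.11,0],[0,0,0,0.003,-0.002,-0.119,0],[0,0,0,0.003,-0.002,-0.119,0],[0,0,0,0.003,-0.002,-0.119,-1],[0,0,0,0.003,-0.002,-0.119,-1]]' 55
python3 -m crank '[[0,0,0,0,0,0,-1],[0,0,0,0,0,0,-1],[0,0,0,0,0,0,-1],[0,0,0,0,0,0,-1],[0,0,0,0,0,0,-1],[0,0,0,0,0,0,-1],[0,0,0,0,0,0,-1],[0,0,0,0,0,0,-1]]' 55
```

```text
time_s: 4.2
ee_pos: [497.8, 281.1, 26.9]
tcp_rot: [-0.607, 3.08, 0.0]
contact_force: [0.9, 0.1, -0.1]
gripper_width: 0.342
grip_force: 0.0
time_s: 5.0
ee_pos: [497.2, 280.9, 25.7]
tcp_rot: [0.608, -3.082, 0.0]
contact_force: [-0.2, -0.6, -0.9]
gripper_width: 0.004
grip_force: 0.0
```

Run:
```python
from h import *
im=np.hstack([cv2.resize(snapshot(n)[:,:,::-1] if n!='top' else snapshot(n)[150:330,100:340,::-1],(400,300)) for n in ('wrist','top')])
im2=cv2.resize(snapshot('scene')[230:410,400:640,::-1],(400,300))
cv2.imwrite('pics/c3.png',np.vstack([im,np.hstack([im2,im2*0])]))
```

```text
(no output)
```

View pics/c3.png

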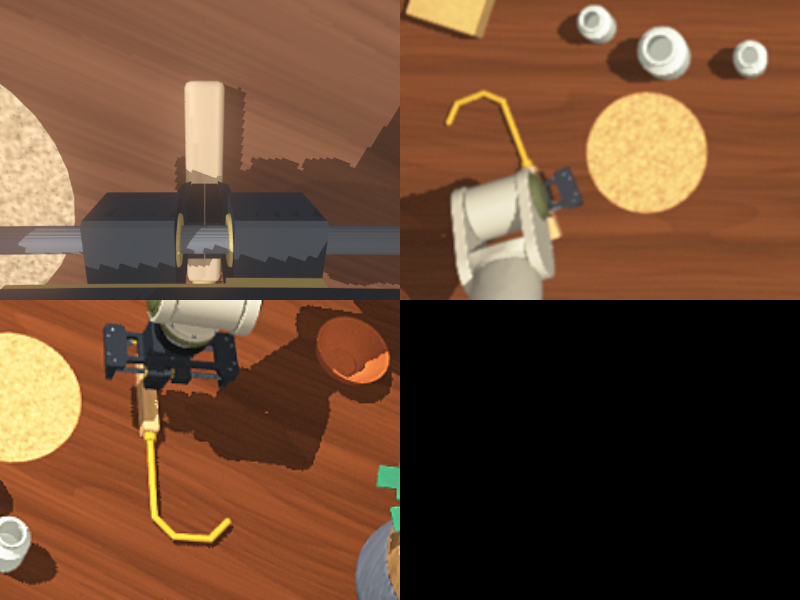

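The picture shows the fingers shut above the handle, though the reported TCP z is 26 mm. The tips must really be higher than reported, so I'll open half-way and feel downwards in small steps.

```bash
python3 -m crank '[[0,0,0,0,0,0,0],[0,0,0,0,0,0,0],[0,0,0,0,0,0,0],[0,0,0,0,0,0,0],[0,0,0,0,0,-0.002,0],[0,0,0,0,0,-0.004,0],[0,0,0,0,0,-0.006,0],[0,0,0,0,0,-0.006,0]]' 55
python3 -m crank '[[0,0,0,0,0,-0.001,0],[0,0,0,0,0,-0.002,0],[0,0,0,0,0,-0.003,0],[0,0,0,0,0,-0.004,0],[0,0,0,0,0,-0.005,0],[0,0,0,0,0,-0.006,0],[0,0,0,0,0,-0.006,0],[0,0,0,0,0,-0.006,0]]' 55
```

```text
time_s: 5.95
ee_pos: [497.0, 280.8, 19.4]
tcp_rot: [0.607, -3.082, 0.0]
contact_force: [0.6, 1.3, 0.2]
gripper_width: 0.497
grip_force: 0.0
time_s: 6.75
ee_pos: [497.2, 280.9, 13.7]
tcp_rot: [-0.607, 3.082, 0.0]
contact_force: [-0.2, -0.7, -0.3]
gripper_width: 0.496
grip_force: 0.0
```

No contact at reported tip height −8 mm, which confirms an offset. I'll keep going down.

```bash
python3 -m crank '[[0,0,0,0,0,-0.002,0],[0,0,0,0,0,-0.004,0],[0,0,0,0,0,-0.006,0],[0,0,0,0,0,-0.008,0],[0,0,0,0,0,-0.010,0],[0,0,0,0,0,-0.010,0],[0,0,0,0,0,-0.010,0],[0,0,0,0,0,-0.010,0]]' 55
python3 - <<'E'
from h import *
c=camera_model('wrist');o=observe();print(o['ee_pos'],c['pose'][:3,3])
cv2.imwrite('pics/w4.png',cv2.resize(snapshot('wrist')[:,:,::-1],(640,480)))
E
```

```text
time_s: 7.55
ee_pos: [497.2, 280.9, 3.8]
tcp_rot: [-0.608, 3.082, -0.0]
contact_force: [0.0, 0.2, -0.3]
gripper_width: 0.502
grip_force: 0.0
[497.22335272 280.89790314   3.80398348] [434.06192368 255.10525962 162.51665002]
```

View pics/w4.png

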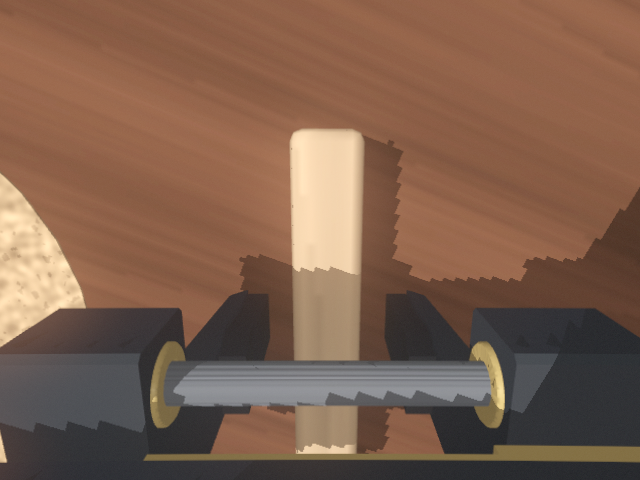

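The tips (269,295 and 386,295) are now level with the handle's upper part, so I'll go lower while watching the force.

```bash
python3 -m crank '[[0,0,0,0,0,-0.002,0],[0,0,0,0,0,-0.004,0],[0,0,0,0,0,-0.006,0],[0,0,0,0,0,-0.008,0],[0,0,0,0,0,-0.010,0],[0,0,0,0,0,-0.010,0],[0,0,0,0,0,-0.010,-1],[0,0,0,0,0,-0.010,-1]]' 55
python3 -m crank '[[0,0,0,0,0,0,-1],[0,0,0,0,0,0,-1],[0,0,0,0,0,0,-1],[0,0,0,0,0,0,-1],[0,0,0,0,0,0,-1],[0,0,0,0,0,0,-1],[0,0,0,0,0,0,-1],[0,0,0,0,0,0,-1]]' 55
```

```text
time_s: 8.4
ee_pos: [497.2, 280.9, -6.2]
tcp_rot: [-0.607, 3.082, 0.0]
contact_force: [1.1, -0.4, -0.1]
gripper_width: 0.338
grip_force: 0.0
time_s: 9.2
ee_pos: [497.2, 280.9, -6.2]
tcp_rot: [-0.607, 3.082, 0.0]
contact_force: [1.3, -1.1, 2.5]
gripper_width: 0.266
grip_force: 55.0
```

Gripped (0.266 of the opening is about 23 mm, at 55 N). Lifting.

```bash
python3 -m crank '[[0,0,0,0,0,0.01,-1],[0,0,0,0,0,0.03,-1],[0,0,0,0,0,0.055,-1],[0,0,0,0,0,0.08,-1],[0,0,0,0,0,0.105,-1],[0,0,0,0,0,0.13,-1],[0,0,0,0,0,0.145,-1],[0,0,0,0,0,0.15,-1]]' 60
python3 -m crank '[[0,0,-0.02,0.01,-0.02,0,-1],[0,0,-0.07,0.03,-0.05,0,-1],[0,0,-0.12,0.05,-0.085,0,-1],[0,0,-0.18,0.065,-0.12,0,-1],[0,0,-0.24,0.08,-0.15,0,-1],[0,0,-0.3,0.09,-0.175,0,-1],[0,0,-0.35,0.1,-0.2,0,-1],[0,0,-0.388,0.1,-0.21,0,-1]]' 60
python3 - <<'E'
from h import *
o=observe();print(o['ee_pos'],o['tcp_rot'],o['gripper_width'],o['contact_force'],o['wrist_torque'])
im=snapshot('top')[:,:,::-1];cv2.imwrite('pics/t5.png',cv2.resize(im[110:310,110:350],(800,600)*1 if 0 else (720,600)))
E
```

```text
time_s: 10.0
ee_pos: [497.4, 281.0, 145.7]
tcp_rot: [-0.607, 3.08, 0.001]
contact_force: [0.2, -0.4, -1.8]
gripper_width: 0.264
grip_force: 60.0
time_s: 10.8
ee_pos: [597.6, 68.8, 142.8]
tcp_rot: [-0.005, -3.14, 0.0]
contact_force: [-0.4, 1.0, -2.2]
gripper_width: 0.264
grip_force: 60.0
[597.55929672  68.80322177 142.80657999] [-4.56765008e-03 -3.14027749e+00  3.13033380e-04] 0.26425643001316657 [-0.40291328  0.99008079 -2.22612751] [ 0.04130081  0.02286697 -0.01610013]
```

View pics/t5.png

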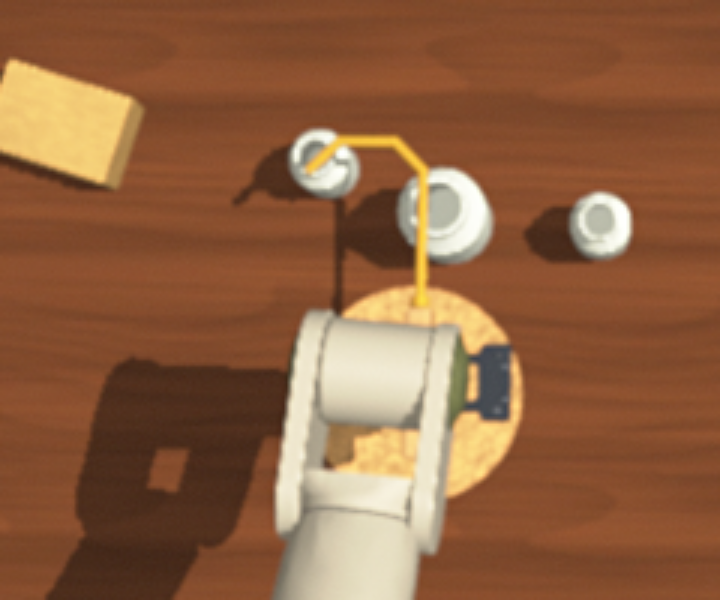

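The hook is held straight, with its rod along image column 251 and its far segment on row 157. The crook is above and clear of the jars.

Run:
```python
from h import *
c=camera_model('top')
for z in (155,165,175): print(z,onz(c,251.2,180,z),onz(c,236,157.3,z),onz(c,212,167,z))
for z in (155,165,175): print(z, onz(c,250.3,208,z), onz(c,251.3,172,z))
print(proj(c,[822.6,120,165]),proj(c,[822.6,120,200]))
```

```text
155 [758.47881853  66.35944458] [822.12737889 110.33381192] [793.81450723 177.47072841]
165 [757.21020727  65.12960138] [820.48099078 108.8429652 ] [792.33616609 175.5814002 ]
175 [755.94159601  63.89975818] [818.83460267 107.35211849] [790.85782494 173.69207199]
155 [679.49936893  67.49857182] [781.08475934  66.4734421 ]
165 [678.69952881  66.2619675 ] [779.68197378  65.24292229]
175 [677.89968869  65.02536317] [778.27918822  64.01240247]
[232.03433358 156.49742782] [230.08788307 154.36642714]
```

```bash
python3 -m crank '[[0,0,0,0.01,-0.02,0,-1],[0,0,0,0.02,-0.045,0,-1],[0,0,0,0.033,-0.065,0,-1],[0,0,0,0.033,-0.07,0,-1],[0,0,0,0.033,-0.07,-0.02,-1],[0,0,0,0.033,-0.07,-0.045,-1],[0,0,0,0.033,-0.07,-0.065,-1],[0,0,0,0.033,-0.07,-0.075,-1]]' 60
python3 - <<'E'
from h import *
o=observe();print(o['ee_pos'],o['contact_force'])
im=snapshot('top')[:,:,::-1];cv2.imwrite('pics/t6.png',cv2.resize(im[130:260,190:350],(800,600)))
E
```

```text
time_s: 11.65
ee_pos: [628.6, 2.5, 66.9]
tcp_rot: [0.004, -3.138, -0.001]
contact_force: [0.3, 0.1, -1.8]
gripper_width: 0.266
grip_force: 60.0
[628.56380967   2.50477761  66.88705675] [ 0.28695743  0.11502886 -1.76705742]
```

View pics/t6.png

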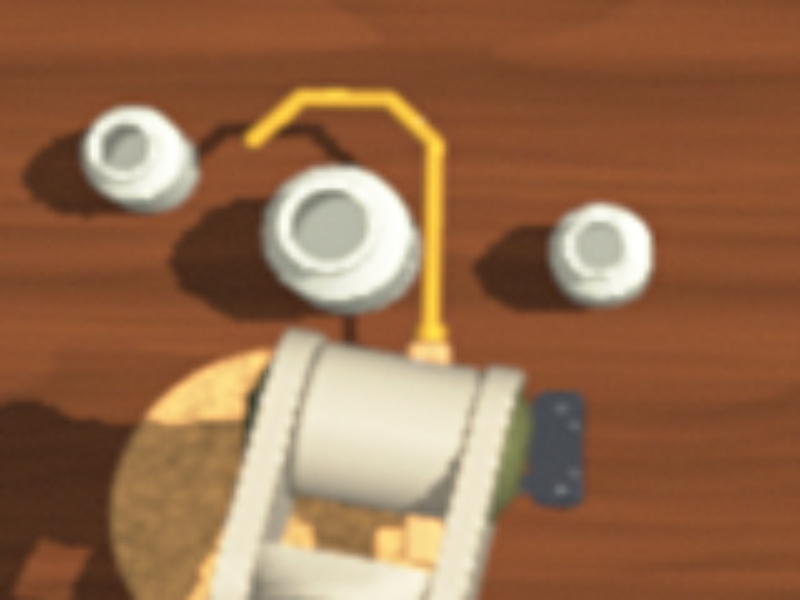

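The crook surrounds the jar: rod at column 277, jar mouth at (256,178), tip at (240,161). The rod gap is slim, so I'll shift 7 mm further right before lowering.

```bash
python3 -m crank '[[0,0,0,0.002,-0.004,0,-1],[0,0,0,0.002,-0.007,0,-1],[0,0,0,0.002,-0.007,-0.01,-1],[0,0,0,0.002,-0.007,-0.025,-1],[0,0,0,0.002,-0.007,-0.04,-1],[0,0,0,0.002,-0.007,-0.055,-1],[0,0,0,0.002,-0.007,-0.063,-1],[0,0,0,0.002,-0.007,-0.066,-1]]' 60
python3 - <<'E'
from h import *
o=observe();print(o['ee_pos'],o['contact_force'],o['wrist_torque'])
E
```

```text
time_s: 12.5
ee_pos: [631.9, -6.1, 2.0]
tcp_rot: [0.002, -3.141, -0.0]
contact_force: [-0.8, -0.1, -1.7]
gripper_width: 0.267
grip_force: 60.0
[631.8852309   -6.10327206   2.00922164] [-0.84807853 -0.10487712 -1.7276393 ] [0.02809116 0.04120812 0.01373789]
```

```bash
python3 -m crank '[[0,0,0,0,0,-0.003,-1],[0,0,0,0,0,-0.006,-1],[0,0,0,-0.006,0.002,-0.006,-1],[0,0,0,-0.014,0.003,-0.006,-1],[0,0,0,-0.022,0.004,-0.006,-1],[0,0,0,-0.03,0.006,-0.006,-1],[0,0,0,-0.036,0.008,-0.006,-1],[0,0,0,-0.042,0.009,-0.006,-1]]' 60
python3 -m crank '[[0,0,0,-0.006,0.001,0,-1],[0,0,0,-0.014,0.003,0,-1],[0,0,0,-0.022,0.005,0,-1],[0,0,0,-0.03,0.007,0,-1],[0,0,0,-0.038,0.009,0,-1],[0,0,0,-0.046,0.011,0,-1],[0,0,0,-0.054,0.013,0,-1],[0,0,0,-0.06,0.014,0,-1]]' 60
python3 - <<'E'
from h import *
o=observe();print(o['ee_pos'],o['contact_force'],o['wrist_torque'])
im=snapshot('top')[:,:,::-1];cv2.imwrite('pics/t7.png',cv2.resize(im[130:290,190:350],(600,600)))
E
```

```text
time_s: 13.3
ee_pos: [589.6, 3.1, -3.1]
tcp_rot: [-0.002, 3.141, -0.0]
contact_force: [1.3, 0.3, -3.0]
gripper_width: 0.266
grip_force: 60.0
time_s: 14.1
ee_pos: [529.5, 17.1, -3.2]
tcp_rot: [-0.002, 3.142, 0.0]
contact_force: [3.8, 0.0, -1.2]
gripper_width: 0.263
grip_force: 60.0
[529.48382302  17.09607477  -3.16774705] [ 3.78589155  0.02715243 -1.21006355] [ 0.0027749  -0.57863985 -0.31570449]
```

View pics/t7.png

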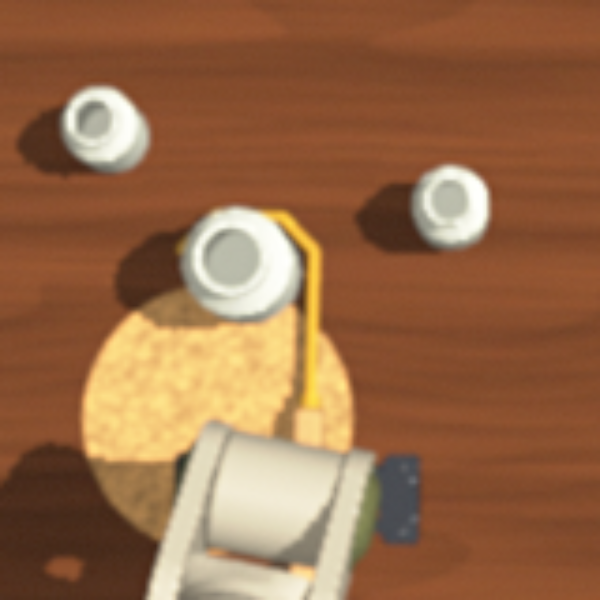

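The jar (mouth at about (252,199)) sits in the crook and is moving onto the mat. Continuing the drag.

```bash
python3 -m crank '[[0,0,0,-0.006,0.001,0,-1],[0,0,0,-0.014,0.003,0,-1],[0,0,0,-0.022,0.005,0,-1],[0,0,0,-0.03,0.007,0,-1],[0,0,0,-0.038,0.009,0,-1],[0,0,0,-0.046,0.011,0,-1],[0,0,0,-0.054,0.013,0,-1],[0,0,0,-0.06,0.014,0,-1]]' 60
python3 -m crank '[[0,0,0,-0.006,0.001,0,-1],[0,0,0,-0.014,0.003,0,-1],[0,0,0,-0.022,0.005,0,-1],[0,0,0,-0.03,0.007,0,-1],[0,0,0,-0.038,0.009,0,-1],[0,0,0,-0.046,0.011,0,-1],[0,0,0,-0.053,0.012,0,-1],[0,0,0,-0.057,0.012,0,-1]]' 60
python3 - <<'E'
from h import *
c=camera_model('top')
im=snapshot('top')[:,:,::-1];cv2.imwrite('pics/t8raw.png',im)
hsv=cv2.cvtColor(im,cv2.COLOR_BGR2HSV);S,V=hsv[...,1].astype(int),hsv[...,2].astype(int)
for a,ce,b,m in blobs((S<60)&(V>130),100):
    if 190<ce[0]<330 and 140<ce[1]<300: print(a,ce,b,onz(c,*ce,75).round(1))
o=observe();print(o['ee_pos'],o['contact_force'],o['wrist_torque'])
E
```

```text
time_s: 14.95
ee_pos: [469.4, 31.1, -3.2]
tcp_rot: [0.002, -3.141, -0.0]
contact_force: [3.8, 0.2, -1.7]
gripper_width: 0.265
grip_force: 60.0
time_s: 15.75
ee_pos: [412.4, 43.1, -3.2]
tcp_rot: [0.002, -3.141, -0.0]
contact_force: [3.9, -0.2, -2.1]
gripper_width: 0.269
grip_force: 60.0
371 [217.7 163.9] [207 153  23  23] [815.  175.9]
347 [310.1 184.6] [300 174  20  22] [757.2 -97.6]
723 [245.2 240.1] [230 226  32  29] [591.2  90.7]
[411.93215927  43.0683027   -3.26283678] [ 1.15167498 -1.12023461 -1.28144902] [-0.12090364 -0.23078301 -0.17721148]
```

The jar stands within about 3 mm of the mat's centre. Now I'll lay the hook down.

```bash
python3 -m crank '[[0,0,0,0.003,-0.002,0,-1],[0,0,0,0.005,-0.003,-0.001,-1],[0,0,0,0.005,-0.003,-0.002,-1],[0,0,0,0.005,-0.003,-0.003,-1],[0,0,0,0.005,-0.003,-0.003,0],[0,0,0,0.005,-0.003,-0.003,0],[0,0,0,0.005,-0.003,-0.003,0],[0,0,0,0.005,-0.003,-0.003,0]]' 60
python3 -m crank '[[0,0,0,0,0,0,0],[0,0,0,0,0,0,0],[0,0,0,0,0,0,0],[0,0,0,0,0,0.02,0],[0,0,0,0,0,0.06,0],[0,0,0,0,0,0.11,0],[0,0,0,0,0,0.16,0],[0,0,0,0,0,0.2,0]]' 30
python3 - <<'E'
from h import *
c=camera_model('top')
for z in(45,50,55): print([onz(c,*p,z).round(1) for p in[(376,256.5),(387,288)]])
E
```

```text
time_s: 16.6
ee_pos: [418.1, 39.9, -6.3]
tcp_rot: [0.002, -3.141, -0.0]
contact_force: [-1.0, -0.2, -0.4]
gripper_width: 0.501
grip_force: 0.0
time_s: 17.4
ee_pos: [418.0, 39.9, 196.6]
tcp_rot: [-0.002, 3.139, -0.001]
contact_force: [1.1, -0.0, -0.6]
gripper_width: 0.501
grip_force: 0.0
[array([ 548.4, -296.1]), array([ 455.4, -329.7])]
[array([ 548.4, -295.7]), array([ 455.6, -329.1])]
[array([ 548.4, -295.2]), array([ 455.9, -328.6])]
```

```bash
python3 -m crank '[[0,0,-0.05,0.005,-0.03,0,0],[0,0,-0.12,0.01,-0.075,0,0],[0,0,-0.2,0.015,-0.12,0,0.3],[0,0,-0.27,0.02,-0.17,0,0.3],[0,0,-0.35,0.025,-0.22,0,0.3],[0,0,-0.42,0.03,-0.27,0,0.3],[0,0,-0.5,0.035,-0.32,0,0.3],[0,0,-0.5,0.038,-0.368,0,0.3]]' 30
python3 -m crank '[[0,0,0,0,0,-0.03,0.3],[0,0,0,0,0,-0.05,0.3],[0,0,0,0,0,-0.05,0.3],[0,0,0,0,0,-0.05,0.3],[0,0,0,0,0,-0.05,0.3],[0,0,0,0,0,-0.05,0.3],[0,0,0,0,0,-0.05,0.3],[0,0,0,0,0,-0.05,0.3]]' 30
python3 - <<'E'
from h import *
c=camera_model('wrist');im=snapshot('wrist')[:,:,::-1];cv2.imwrite('pics/w9.png',im);print(c['pose'].round(3).tolist(),observe()['ee_pos'],observe()['tcp_rot'])
print(proj(c,[456,-328,50]),proj(c,[548,-295,50]))
E
```

```text
time_s: 18.2
ee_pos: [455.9, -330.2, 193.5]
tcp_rot: [-0.779, -3.043, -0.001]
contact_force: [1.1, -0.3, 0.6]
gripper_width: 0.65
grip_force: 0.0
time_s: 19.0
ee_pos: [456.3, -328.1, 144.2]
tcp_rot: [0.775, 3.044, -0.001]
contact_force: [0.4, 0.0, 0.0]
gripper_width: 0.652
grip_force: 0.0
[[0.478, 0.847, 0.233, 396.254], [0.878, -0.461, -0.126, -295.749], [0.001, 0.265, -0.964, 302.86], [0.0, 0.0, 0.0, 1.0]] [ 456.25618171 -328.08574682  144.07042146] [ 7.75137779e-01  3.04398706e+00 -3.82362285e-04]
[326.80001557 243.14950767] [436.09458932 337.14150995]
```

View pics/w9.png

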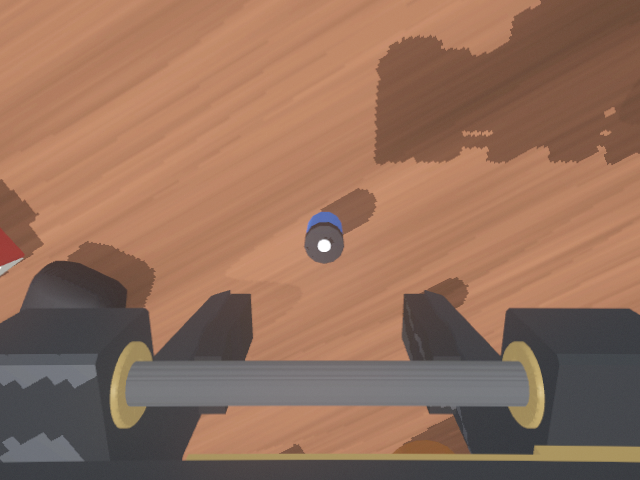

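The blue battery's top is at (324,244), within 3 px of where I predicted it under the tool. The finger geometry puts the tips about 14 mm above the reported TCP z, so I'll descend 131 mm, which leaves the tips about 27 mm up.

```bash
python3 -m crank '[[0,0,0,0,0,-0.02,0.3],[0,0,0,0,0,-0.05,0.3],[0,0,0,0,0,-0.085,0.3],[0,0,0,0,0,-0.115,0.3],[0,0,0,0,0,-0.131,0.3],[0,0,0,0,0,-0.131,0.3],[0,0,0,0,0,-0.131,-1],[0,0,0,0,0,-0.131,-1]]' 25
python3 -m crank '[[0,0,0,0,0,0,-1],[0,0,0,0,0,0,-1],[0,0,0,0,0,0,-1],[0,0,0,0,0,0,-1],[0,0,0,0,0,0.02,-1],[0,0,0,0,0,0.06,-1],[0,0,0,0,0,0.11,-1],[0,0,0,0,0,0.155,-1]]' 25
```

```text
time_s: 19.85
ee_pos: [456.7, -328.6, 14.0]
tcp_rot: [0.775, 3.043, -0.002]
contact_force: [0.2, 0.5, -0.7]
gripper_width: 0.492
grip_force: 0.0
time_s: 20.65
ee_pos: [455.9, -327.8, 169.7]
tcp_rot: [-0.775, -3.044, -0.0]
contact_force: [0.2, -1.1, -0.7]
gripper_width: 0.288
grip_force: 24.8
```

Gripped. Moving to the jar, then checking the mouth position in the top view.

```bash
python3 -m crank '[[0,0,0.05,0.01,0.03,0.01,-1],[0,0,0.1,0.02,0.07,0.02,-1],[0,0,0.16,0.03,0.11,0.02,-1],[0,0,0.22,0.04,0.15,0.02,-1],[0,0,0.28,0.05,0.19,0.02,-1],[0,0,0.34,0.05,0.23,0.02,-1],[0,0,0.4,0.05,0.26,0.02,-1],[0,0,0.4,0.05,0.27,0.02,-1]]' 25
python3 - <<'E'
from h import *
c=camera_model('top');im=snapshot('top')[:,:,::-1]
cv2.imwrite('pics/t10.png',np.hstack([cv2.resize(im[200:290,190:290],(400,360),interpolation=cv2.INTER_CUBIC),cv2.resize(im[180:330,260:420],(400,360))]))
hsv=cv2.cvtColor(im,cv2.COLOR_BGR2HSV);S,V=hsv[...,1].astype(int),hsv[...,2].astype(int)
for a,ce,b,m in blobs((S<60)&(V>130),100):
    if 190<ce[0]<330 and 200<ce[1]<300: print(a,ce,b,onz(c,*ce,75).round(1))
o=observe();print(o['ee_pos'],o['tcp_rot'],o['gripper_width'])
E
```

```text
time_s: 21.45
ee_pos: [505.7, -55.6, 187.7]
tcp_rot: [-0.149, -3.137, -0.001]
contact_force: [-0.4, -0.7, -0.8]
gripper_width: 0.287
grip_force: 24.9
723 [245.1 240.2] [230 226  32  29] [590.9  91. ]
[505.81246255 -55.724078   187.73541768] [-1.52304406e-01 -3.13739468e+00 -9.65679410e-04] 0.28658151397635134
```

View pics/t10.png

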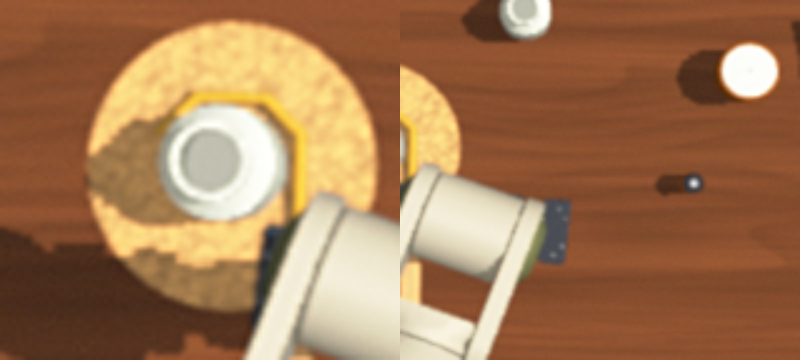

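The jar's mouth is at about (242.8,240), inside the mat and clear of the hook. The second battery is still at (376,256).

```bash
python3 - <<'E'
from h import *
c=camera_model('top');print(onz(c,242.8,240,134))
E
python3 -m crank '[[0,0,0,0.02,0.03,0,-1],[0,0,0,0.04,0.07,0,-1],[0,0,0,0.06,0.1,0,-1],[0,0,0,0.075,0.13,0,-1],[0,0,0,0.085,0.147,0,-1],[0,0,0,0.085,0.147,0,-1],[0,0,0,0.085,0.147,-0.01,-1],[0,0,0,0.085,0.147,-0.018,-1]]' 25
python3 - <<'E'
from h import *
o=observe();print(o['ee_pos'],o['tcp_rot'],o['gripper_width'])
c=camera_model('wrist');im=snapshot('wrist')[:,:,::-1];cv2.imwrite('pics/w11.png',im);print(proj(c,[o['ee_pos'][0],o['ee_pos'][1],134]),proj(c,[590.5,91,134]))
E
```

```text
[589.8725034   89.77221895]
time_s: 22.3
ee_pos: [590.7, 87.4, 168.7]
tcp_rot: [-0.158, -3.137, 0.0]
contact_force: [-0.3, -0.0, -1.1]
gripper_width: 0.283
grip_force: 24.9
[590.74678769  87.39746444 168.70432119] [-1.58177429e-01 -3.13667545e+00  4.50955373e-04] 0.2831898662422086
[326.68927375 275.2640503 ] [333.95141905 274.08796626]
```

View pics/w11.png

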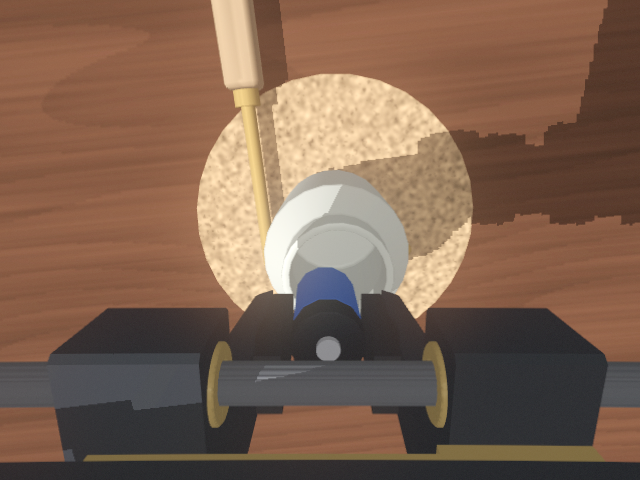

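The mouth centre (about (337,273)) is about 9 px right of the battery's axis (327), so I'll shift 4 mm in y, lower, and release.

```bash
python3 -m crank '[[0,0,0,0,0.004,0,-1],[0,0,0,0,0.004,-0.01,-1],[0,0,0,0,0.004,-0.02,-1],[0,0,0,0,0.004,-0.03,-1],[0,0,0,0,0.004,-0.036,-1],[0,0,0,0,0.004,-0.039,-1],[0,0,0,0,0.004,-0.039,-1],[0,0,0,0,0.004,-0.039,-1]]' 25
python3 -m crank '[[0,0,0,0,0,0,-0.1],[0,0,0,0,0,0,-0.1],[0,0,0,0,0,0,-0.1],[0,0,0,0,0,0,-0.1],[0,0,0,0,0,0,-0.1],[0,0,0,0,0,0.01,-0.1],[0,0,0,0,0,0.03,-0.1],[0,0,0,0,0,0.06,-0.1]]' 25
```

```text
time_s: 23.15
ee_pos: [591.3, 92.9, 131.0]
tcp_rot: [0.155, 3.137, 0.0]
contact_force: [-0.2, 0.0, -0.5]
gripper_width: 0.287
grip_force: 24.9
time_s: 23.95
ee_pos: [590.6, 92.9, 191.0]
tcp_rot: [-0.155, -3.135, 0.0]
contact_force: [0.8, -0.0, -0.2]
gripper_width: 0.447
grip_force: 0.0
```

I've now viewed more pictures than the 10 allowed, so from here I'll check by numbers only.

```bash
cat > blue.py <<'E'
from h import *
for n in('wrist','top','scene'):
    im=snapshot(n)[:,:,::-1];hsv=cv2.cvtColor(im,cv2.COLOR_BGR2HSV);H,S,V=[hsv[...,i].astype(int) for i in range(3)]
    print(n,[(b[0],b[1].tolist()) for b in blobs((H>100)&(H<130)&(S>120)&(V>60),12)],[(b[0],b[1].tolist()) for b in blobs((S<60)&(V>130),300)])
c=camera_model('wrist');print(proj(c,[590,91,134]))
E
python3 blue.py
python3 -m crank '[[0,0,-0.05,-0.005,-0.03,0,-0.1],[0,0,-0.1,-0.01,-0.075,0,0.3],[0,0,-0.15,-0.015,-0.12,0,0.3],[0,0,-0.2,-0.02,-0.17,0,0.3],[0,0,-0.25,-0.025,-0.22,0,0.3],[0,0,-0.3,-0.03,-0.27,0,0.3],[0,0,-0.35,-0.035,-0.32,0,0.3],[0,0,-0.4,-0.042,-0.368,0,0.3]]' 25
python3 -m crank '[[0,0,0,0,-0.02,0,0.3],[0,0,0,0,-0.021,-0.02,0.3],[0,0,0,0,-0.021,-0.04,0.3],[0,0,0,0,-0.021,-0.045,0.3],[0,0,0,0,-0.021,-0.045,0.3],[0,0,0,0,-0.021,-0.045,0.3],[0,0,0,0,-0.021,-0.045,0.3],[0,0,0,0,-0.021,-0.045,0.3]]' 25
cat > cell2.py <<'E'
from h import *
o=observe();c=camera_model('wrist');im=snapshot('wrist')[:,:,::-1];hsv=cv2.cvtColor(im,cv2.COLOR_BGR2HSV);H,S,V=[hsv[...,i].astype(int) for i in range(3)]
print(o['ee_pos'],proj(c,[548.4,-295.5,51]),proj(c,[*o['ee_pos'][:2],51]))
m=(S<60)&(V>170);m[285:]=0
for b in blobs(m,20): print('contact',b[0],b[1],b[2],onz(c,*b[1],51))
m=(V<110);m[285:]=0
for b in blobs(m,200): print('black',b[0],b[1],b[2],onz(c,*b[1],50))
E
python3 cell2.py
```

```text
wrist [] [(np.int32(13671), [325.5, 241.4]), (np.int32(515), [421.9, 439.7])]
top [(np.int32(3234), [496.6, 341.6])] [(np.int32(39080), [325.4, 30.1]), (np.int32(374), [217.7, 163.9]), (np.int32(8811), [498.1, 201.9]), (np.int32(346), [310.1, 184.6]), (np.int32(360), [399.4, 209.1]), (np.int32(6634), [215.5, 288.4]), (np.int32(10901), [181.7, 415.6]), (np.int32(1413), [282.7, 417.4]), (np.int32(596), [634.2, 450.8]), (np.int32(588), [293.3, 449.5])]
scene [(np.int32(2272), [222.3, 107.8])] [(np.int32(9449), [31.8, 83.1]), (np.int32(6830), [220.9, 23.5]), (np.int32(1966), [518.7, 13.7]), (np.int32(4661), [597.3, 27.0]), (np.int32(12790), [468.8, 116.4]), (np.int32(421), [242.5, 61.0]), (np.int32(7797), [139.5, 207.1]), (np.int32(395), [229.7, 230.4]), (np.int32(1429), [407.6, 275.6]), (np.int32(690), [307.4, 302.5]), (np.int32(733), [403.3, 375.9]), (np.int32(378), [625.4, 383.3]), (np.int32(5383), [40.2, 450.0])]
[322.77934465 256.83613965]
time_s: 24.9
ee_pos: [548.4, -277.0, 190.1]
tcp_rot: [-0.778, -3.042, -0.001]
contact_force: [0.1, -0.5, -0.3]
gripper_width: 0.65
grip_force: 0.0
time_s: 25.7
ee_pos: [549.4, -296.1, 146.5]
tcp_rot: [0.775, 3.043, -0.001]
contact_force: [0.7, -0.0, -0.6]
gripper_width: 0.647
grip_force: 0.0
[ 549.43193996 -296.13927034  146.53246626] [326.91387706 241.13767682] [326.8059991  242.99448505]
contact 138 [325.6 247.2] [319 241  14  13] [ 551.48736234 -298.12743273]
black 645 [  5.5 217. ] [  0 190  17  66] [ 440.54875199 -461.97359203]
black 1048 [325.9 243.6] [308 224  38  41] [ 549.74275274 -296.96121726]
```

The blue battery is no longer visible anywhere outside the jar. The second battery is under the tool to within 1–3 mm, so I'll grasp it.

```bash
python3 -m crank '[[0,0,0,0.001,-0.001,-0.02,0.3],[0,0,0,0.001,-0.001,-0.05,0.3],[0,0,0,0.001,-0.001,-0.085,0.3],[0,0,0,0.001,-0.001,-0.115,0.3],[0,0,0,0.001,-0.001,-0.132,0.3],[0,0,0,0.001,-0.001,-0.132,0.3],[0,0,0,0.001,-0.001,-0.132,-1],[0,0,0,0.001,-0.001,-0.132,-1]]' 25
python3 -m crank '[[0,0,0,0,0,0,-1],[0,0,0,0,0,0,-1],[0,0,0,0,0,0,-1],[0,0,0,0,0,0,-1],[0,0,0,0,0,0.02,-1],[0,0,0,0,0,0.06,-1],[0,0,0,0,0,0.11,-1],[0,0,0,0,0,0.155,-1]]' 25
python3 -m crank '[[0,0,0.05,0.0,0.03,0.01,-1],[0,0,0.1,0.01,0.07,0.02,-1],[0,0,0.16,0.015,0.11,0.02,-1],[0,0,0.22,0.02,0.15,0.02,-1],[0,0,0.28,0.02,0.19,0.02,-1],[0,0,0.34,0.02,0.23,0.02,-1],[0,0,0.4,0.02,0.26,0.02,-1],[0,0,0.4,0.02,0.27,0.02,-1]]' 25
python3 - <<'E'
from h import *
c=camera_model('top');im=snapshot('top')[:,:,::-1]
hsv=cv2.cvtColor(im,cv2.COLOR_BGR2HSV);S,V=hsv[...,1].astype(int),hsv[...,2].astype(int)
for a,ce,b,m in blobs((S<60)&(V>130),100):
    if 190<ce[0]<330 and 200<ce[1]<300: print(a,ce,b,onz(c,*ce,75).round(1))
o=observe();print(o['ee_pos'],o['tcp_rot'],o['gripper_width'])
E
```

```text
time_s: 26.55
ee_pos: [550.8, -297.6, 15.3]
tcp_rot: [0.775, 3.042, -0.002]
contact_force: [0.9, 0.5, 0.2]
gripper_width: 0.494
grip_force: 0.0
time_s: 27.35
ee_pos: [549.9, -296.9, 170.6]
tcp_rot: [-0.775, -3.044, -0.0]
contact_force: [1.2, -0.6, -1.1]
gripper_width: 0.288
grip_force: 25.0
time_s: 28.15
ee_pos: [569.7, -24.5, 188.7]
tcp_rot: [-0.149, -3.137, -0.001]
contact_force: [0.1, 0.6, -0.4]
gripper_width: 0.287
grip_force: 25.0
6560 [257.3 294.1] [216 222  88 149] [433.7  52.4]
[569.86637772 -24.59335532 188.69473018] [-1.52135095e-01 -3.13740920e+00 -7.96158060e-04] 0.2887905795019625
```

```bash
python3 -m crank '[[0,0,0,0.006,0.03,0,-1],[0,0,0,0.012,0.06,0,-1],[0,0,0,0.021,0.09,0,-1],[0,0,0,0.021,0.116,0,-1],[0,0,0,0.021,0.116,0,-1],[0,0,0,0.021,0.116,-0.01,-1],[0,0,0,0.021,0.116,-0.019,-1],[0,0,0,0.021,0.116,-0.019,-1]]' 25
python3 - <<'E'
from h import *
o=observe();print(o['ee_pos'],o['tcp_rot'],o['gripper_width'])
c=camera_model('wrist');cv2.imwrite('pics/w12.png',snapshot('wrist')[:,:,::-1])
for f in('w11','w12'):
    im=cv2.imread(f'pics/{f}.png');hsv=cv2.cvtColor(im,cv2.COLOR_BGR2HSV);S,V=hsv[...,1].astype(int),hsv[...,2].astype(int)
    m=(S<60)&(V>130);m[290:]=0
    for b in blobs(m,1000): print(f,b[0],b[1],b[2])
    m=(S>120)&(V<180);m[:265]=0;m[310:]=0;m[:,:290]=0;m[:,370:]=0
    for b in blobs(m,200): print(f,'cell',b[0],b[1],b[2])
E
```

```text
time_s: 29.0
ee_pos: [590.5, 87.5, 167.8]
tcp_rot: [-0.158, -3.134, 0.0]
contact_force: [0.1, 0.4, -0.5]
gripper_width: 0.283
grip_force: 25.0
[590.5090159   87.54298098 167.80137323] [-1.57927147e-01 -3.13415766e+00  3.55040630e-04] 0.28274859502547395
w11 13113 [336.3 234. ] [264 170 145 120]
w11 cell 326 [345.6 296.9] [323 285  35  25]
w12 12234 [334.8 234. ] [263 171 146 119]
w12 cell 1619 [327.4 289.1] [296 268  62  42]
```

The view matches the first drop, so the jar hasn't moved. I'll repeat the same 4 mm shift and release.

```bash
python3 -m crank '[[0,0,0,0,0.004,0,-1],[0,0,0,0,0.004,-0.01,-1],[0,0,0,0,0.004,-0.02,-1],[0,0,0,0,0.004,-0.03,-1],[0,0,0,0,0.004,-0.036,-1],[0,0,0,0,0.004,-0.038,-1],[0,0,0,0,0.004,-0.038,-1],[0,0,0,0,0.004,-0.038,-1]]' 25
python3 -m crank '[[0,0,0,0,0,0,-0.1],[0,0,0,0,0,0,-0.1],[0,0,0,0,0,0,-0.1],[0,0,0,0,0,0,-0.1],[0,0,0,0,0,0,-0.1],[0,0,0,0,0,0.01,-0.1],[0,0,0,0,0,0.03,-0.1],[0,0,0,0,0,0.06,-0.1]]' 25
python3 -m crank '[[0,0,0,-0.02,-0.03,0.01,0],[0,0,0,-0.04,-0.07,0.01,0],[0,0,0,-0.06,-0.11,0.01,0],[0,0,0,-0.08,-0.15,0.01,0],[0,0,0,-0.09,-0.19,0.01,0],[0,0,0,-0.1,-0.23,0.01,0],[0,0,0,-0.1,-0.25,0.01,0],[0,0,0,-0.1,-0.25,0.01,0]]' 25
python3 - <<'E'
from h import *
def sh(n):
    im=snapshot(n)[:,:,::-1];h=cv2.cvtColor(im,cv2.COLOR_BGR2HSV);return [h[...,i].astype(int) for i in range(3)]
H,S,V=sh('top');c=camera_model('top')
for a,ce,b,m in blobs((S<60)&(V>130),100):
    if 100<ce[0]<420 and 140<ce[1]<300: print('wh',a,ce,b,onz(c,*ce,75).round(1))
# black battery ends left anywhere on the table?
for a,ce,b,m in blobs((V<60),8):
    if 340<ce[0]<520 and 190<ce[1]<330: print('dk',a,ce)
H,S,V=sh('scene')
for a,ce,b,m in blobs((H<12)&(S>200)&(V>170),8):
    if 230<ce[0]<620 and 130<ce[1]<470: print('orange',a,ce)
for a,ce,b,m in blobs((V<110)&(S<160),15):
    if 330<ce[0]<400 and 280<ce[1]<350: print('in mouth',a,ce)
E
```

```text
time_s: 29.85
ee_pos: [591.4, 92.9, 132.0]
tcp_rot: [0.155, 3.137, 0.0]
contact_force: [-1.0, 1.0, -0.6]
gripper_width: 0.286
grip_force: 25.0
time_s: 30.65
ee_pos: [590.6, 92.9, 192.0]
tcp_rot: [-0.155, -3.135, -0.0]
contact_force: [0.2, 0.4, -0.1]
gripper_width: 0.452
grip_force: 0.0
time_s: 31.45
ee_pos: [491.1, -159.5, 202.4]
tcp_rot: [0.161, 3.137, -0.001]
contact_force: [-0.3, -0.6, -0.3]
gripper_width: 0.503
grip_force: 0.0
wh 376 [217.7 163.9] [207 153  23  23] [815.  175.9]
wh 347 [310.  184.6] [300 174  20  22] [757.2 -97.3]
wh 360 [399.4 209.1] [389 199  22  21] [ 688.3 -360.7]
wh 610 [245.6 240.3] [230 226  32  29] [590.7  89.5]
dk 145 [496.1 201.7]
dk 1010 [462.  292.7]
orange 91 [231.1 130.6]
```

The jar stands on the mat at (591, 90). Its mouth now looks partly dark, and no battery is left outside. The candle and case have not moved.

```bash
python3 -c "
from cell import *
print(hand_in())"
```

```text
the job is handed in; nothing more can be done
None
```

The job is handed in with no verdict returned: by my last images the jar stands upright on the mat with both batteries inside, the hook lies on the table, and the candle and case have not moved; I viewed 12 pictures, two over your limit of 10.

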